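# Hang the loaded tray on the spring balance

## Task

Pick up the small metal tray with the two battery cells in it by its grip tab and hang it on the spring balance: hook over the bar, between the two collars, with the tray pan in front of the back plate, over the balance's foot. Let the balance take the whole weight slowly while you still hold the tab, and let go only when it carries it all, so that the bar is never rammed, dropped or bounced and never moves faster than about 5 cm a second. Keep the cells in the tray and leave the spool, the dropper bottle and the binder clip alone.

Things in the scene. Friction and masses are not known exactly. Their poses are not given: they have to be found in the camera images.
- tray_grip (a point): Grip point: centre of the upright black grip tab on the tray's hook, 10 mm thick along x, 26 mm wide along y, free from 28 mm below to 20 mm above this point, which is 152 mm above the tray's underside. Axes: z up, x from the tray pan towards the hook's lip, y along the bar when hung. Pinch it across the 10 mm, firmly (60 N or more).
- tray_hook (a point): Middle of the underside of the hook's crown, 32 mm straight below tray_grip; same axes. The hook is a slot open downward, 17 mm wide along x and 30 mm long along y; its lip (+x side) reaches 15 mm below this point. The 4 mm thick strap on the -x side runs down to the open pan.
- tray_floor (a point): Centre of the inner floor of the tray pan, 3 mm above its underside; axes as tray_grip.
- bar_seat (a point): Top of the balance's round cross bar (10 mm thick), half-way between its two collars, which stand 42 mm apart and 8 mm above the bar. The hook's crown must rest here: lower it straight down, slot centred on the bar, tray's x along this x. Axes: x from the front of the foot to the housing, y along the bar, z up. About 235 mm above the worktop unloaded; sinks with the bar.
- crosshead (a joint): How far the bar has sunk (m): 0 unloaded, stop at 0.09. Soft, lightly damped spring: it starts to sink at about 1 N, then about 17 mm for each further newton, so how far the tray sinks depends on its unknown weight, and a tray let go before it is fully borne falls and bounces.
- balance: Spring balance, fixed to the worktop: flat dark foot 190 x 130 x 8 mm, grey housing 75 mm high at its rear, above it the sprung crosshead: bar on side posts and, from 50 mm below the bar's top down, a 110 mm wide upright back plate, its rubber bumpers' front face 6.5 mm to the -x side of the bar's axis (2 mm clear of the strap of a centred hook): bring the tray in from the front. Origin below the bar on the worktop.
- tray: The hook-on metal tray: pan 90 x 90 x 35 mm, its middle 53.5 mm to the -x side of the hook. Origin at its underside, 120 mm straight below tray_hook; axes as tray_grip. With the cells it weighs 0.2 to 0.6 kg, not known beforehand; its centre of mass lies 35 to 50 mm to the -x side of the hook.
- cell_a_mid (a point): Centre of a battery cell, 15 mm thick, 50 mm long, lying loose in the tray.
- cell_b_mid (a point): Centre of the other battery cell of the same size, lying loose in the tray.
- spool_1_mid (a point): Centre of a thread spool, 32 mm wide, 52 mm high, standing on the worktop; bystander.
- dropper_bottle_mid (a point): Centre of a small dropper bottle, 33 mm wide, 102 mm high, standing on the worktop; bystander.
- binder_clip_2_mid (a point): Centre of a binder clip, 24 x 32 x 37 mm, standing on the worktop; bystander.

How it is judged:
By the outcome, as a careful person would: the job done as asked, in the order asked, and still so for the second after the job is handed in, with the robot touching nothing.
It also fails if it takes over 70 s, if anything falls off the work surface, if the arm or the gripper's body presses on something with over 40 N, if the wrist force passes 120 N, or if a joint passes its speed limit or range.

## Robot

A 7-joint arm with a two-finger parallel gripper is mounted at the origin on a cart in front of the work surface, level with it; the furniture and walls round the work are solid. World frame = base frame: x ahead of the robot, y to its left, z up, the work surface at z = 0. Lengths are in mm, angles in rad, forces in N, time in s.
With the tool pointing down it reaches from about 400 to 875 mm from the base axis. Payload 19.3 kg.
Tool frame: the origin (TCP) lies between the finger pads; the fingertips stand 17 mm ahead of it and the grasp point (between the pads) lies 2 mm behind it; z points along the fingers, y is the line along which they close (so a half turn about z gives the same grasp; the last joint's range is limited). The gripper opens to 85 mm and grips with 20 to 120 N. Pads are 22 mm wide; open, the fingers measure 114 mm over their backs; the gripper's body (76 mm by 85 mm) begins 54 mm behind the grasp point. The pads swing forward as they close: fully open they stand 13 mm farther back than shut.
Start: joints at [-1.177, 0.521, -0.036, 1.599, 0.021, 1.021, -0.113], TCP at [279.61, 558.957, 248.291] pointing down, gripper open.
Joint ranges: [-2.91, 2.91], [-0.3, 2.13], [-1.5, 1.42], [0.17, 2.43], [-1.26, 4.41], [0.16, 1.93], [-2.52, 2.52]. Speed limits (rad/s): [1.89, 1.89, 2.39, 2.39, 3.01, 3.01, 3.01].

## Interface

Orientations are given as [roll, pitch, yaw] about the fixed x, y, z axes, in that order (R = Rz(yaw) Ry(pitch) Rx(roll)).
In Python, from rig import manip gives the robot as it stands.
- The arm moves only by the tool arm_command, never from a script. Its argument "increments" is a list of rows, each an object of numbers: "rx", "ry", "rz": the turn, a rotation vector about the tool's x, y, z in degrees; "tx", "ty", "tz": the shift along the tool's x, y, z in m; "grip": the opening, from -1 (shut) to 1 (fully open). A call has 1 to 8 rows; each row shifts and turns the commanded pose from where the row before left it, along the tool's axes as they then stand; what a row does not reach is not made up. A row lasts 1/8 s, in which the tool goes at most 62.5 mm and 10.7 degrees, less where a joint would pass 70% of its speed; a pose out of reach is approached as far as the arm can. A call with a gripper value outside its range is refused whole. The fingers move at their own pace and stop on an object; "force" is the grip in N (left out, the last holds). Time passes only in rows, so rows that do not move let the fingers close. It gives the time, the measured TCP pose, the force, the opening and the grip force at its end, in the units of the state.
- manip.observe(): the state, without advancing time (a new reading comes with each control period).
- manip.capture(name): name is "side" or "top" or "wrist"; returns a dict with "img" (400x640x3 uint8, blue, green, red), "K" (3x3 intrinsics, pixels), "rvec" (rotation vector, rad) and "tvec" (3), from world to camera coordinates, as OpenCV has them; the wrist camera has in their place "mount" (4x4, takes a point from camera to tool coordinates, whose origin is the TCP and whose axes are the flange's). Camera axes: x right, y down, z forward; pixel columns grow to the right and rows downward; lengths in mm; the calibration is good to about 2 mm. A picture is of the moment at which its call begins: read the wrist's pose just before it. There is no depth.
- manip.sign_off(): hands the job in; it is judged then, once.
The state is a dict: "clock": time; "joints": joint angles; "qd": joint speeds; "effort": joint torques, N m; "ee_pos": TCP position; "tool_rot": TCP orientation; "force": force on the tool from outside, world axes, zero at the start; "ft_torque": the same for the moment, N m; "opening": finger opening in mm; "gripper_force": force on a finger pad.
Only numpy, scipy, OpenCV 4.12 (cv2) and the standard library are available. Lean on these libraries where they do the work, as an engineer would, in place of code of your own. Each camera call takes 0.05 s, during which the arm holds its last target. There are 200 camera calls.

## Working session

There is one attempt and no reset: what is moved stays moved. The work goes in short steps, Python scripts to look and compute and a tool call to move; the robot and the scene stay as the last step left them, time stands still between calls to the robot, and variables do not carry over. Pictures are saved under pics/ and viewed, at most 10 in all, crops included, and the job is handed in when it is done.

Besides the shell and the picture viewer there is one more tool, called after ">>>" as name(argument=value, ...), one argument or row to a line, values as JSON. arm_command: Moves the arm, as the interface text tells. Its arguments: {"type":"object","properties":{"increments":{"type":"array","items":{"type":"object","properties":{"rx":{"type":"number"},"ry":{"type":"number"},"rz":{"type":"number"},"tx":{"type":"number"},"ty":{"type":"number"},"tz":{"type":"number"},"grip":{"type":"number"}}}},"force":{"type":"number"}},"required":["increments"]}

```bash
mkdir -p pics; cat > h.py <<'E'
import numpy as np, cv2
from rig import manip
def cam(c): 
    R=cv2.Rodrigues(np.array(c["rvec"],float))[0]; return np.array(c["K"],float),R,np.array(c["tvec"],float).ravel()
def ray(c,uv):
    K,R,t=c; d=R.T@np.linalg.inv(K)@np.array([uv[0],uv[1],1.]); return -R.T@t,d/np.linalg.norm(d)
def atz(c,uv,z):
    o,d=ray(c,uv); return o+d*(z-o[2])/d[2]
def tri(c1,p1,c2,p2):
    o1,d1=ray(c1,p1);o2,d2=ray(c2,p2)
    s=np.linalg.lstsq(np.stack([d1,-d2],1),o2-o1,rcond=None)[0]
    a=o1+d1*s[0];b=o2+d2*s[1]; return (a+b)/2,np.linalg.norm(a-b)
def proj(c,p):
    K,R,t=c; q=K@(R@np.array(p,float)+t); return q[:2]/q[2]
E
python3 - <<'E'
from h import *
import pickle
o=manip.observe(); print(o)
d={}
for n in("side","top"):
    c=manip.capture(n); cv2.imwrite(f"pics/{n}0.png",c["img"]); d[n]=cam(c)
    print(n,d[n][0].round(1).tolist(),(-d[n][1].T@d[n][2]).round(0), d[n][1][2].round(2))
pickle.dump(d,open("cams.pkl","wb"))
E
```

```text
{'clock': 0.0, 'joints': array([-1.17720494,  0.52203253, -0.03631328,  1.59996629,  0.02120192,
        1.02109215, -0.11281719]), 'qd': array([ 3.55174540e-05,  4.55056863e-04, -1.26988919e-03, -1.90058636e-03,
        8.50785587e-05,  1.11912253e-03,  9.02668503e-04]), 'effort': array([ 1.29288455e-03, -9.27109408e+01,  1.98048055e+00, -3.69885671e+01,
        1.78814266e-02,  9.08130925e-03,  7.87930190e-06]), 'ee_pos': array([279.49359001, 558.69140111, 247.72927474]), 'tool_rot': array([-3.14048273e+00,  8.68567418e-05,  2.67776216e+00]), 'force': array([-0.79022219,  0.64607793,  0.09206855]), 'ft_torque': array([-0.00070258,  0.05999793, -0.02916721]), 'gripper_force': 0.0, 'opening': 85.65855456432239}
side [[415.6, 0.0, 321.7], [0.0, 415.6, 201.7], [0.0, 0.0, 1.0]] [ 381. -641.  682.] [ 0.16  0.81 -0.56]
top [[465.6, 0.0, 316.8], [0.0, 465.6, 199.9], [0.0, 0.0, 1.0]] [ 371.  110. 1297.] [ 0.16 -0.02 -0.99]
```

View pics/side0.png

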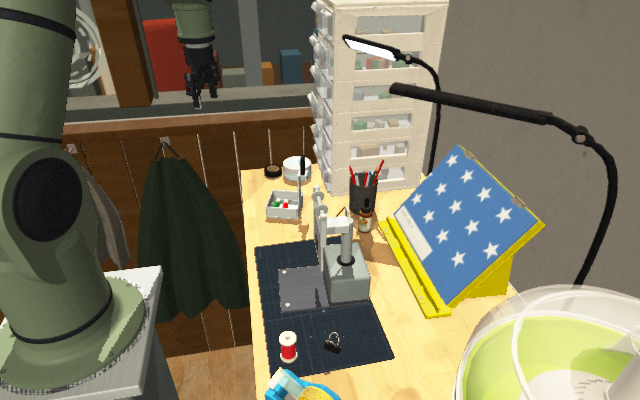

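View pics/top0.png

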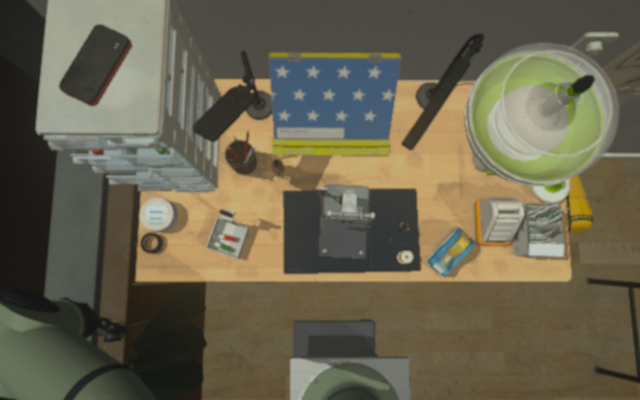

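The side view shows the tray at about (285,205) and its tab at about (303,165). The bar is at about (320,200). In the top view the tray is at (228,238), the tab at (227,213) and the balance at (347,220). I'll enlarge both.

```bash
python3 - <<'E'
import cv2
a=cv2.imread("pics/side0.png")[145:275,255:385]; b=cv2.imread("pics/top0.png")[180:270,200:390]
cv2.imwrite("pics/side1.png",cv2.resize(a,None,fx=4.6,fy=4.6,interpolation=cv2.INTER_CUBIC))
cv2.imwrite("pics/top1.png",cv2.resize(b,None,fx=4.2,fy=4.2,interpolation=cv2.INTER_CUBIC))
E
```

```text
(no output)
```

View pics/side1.png

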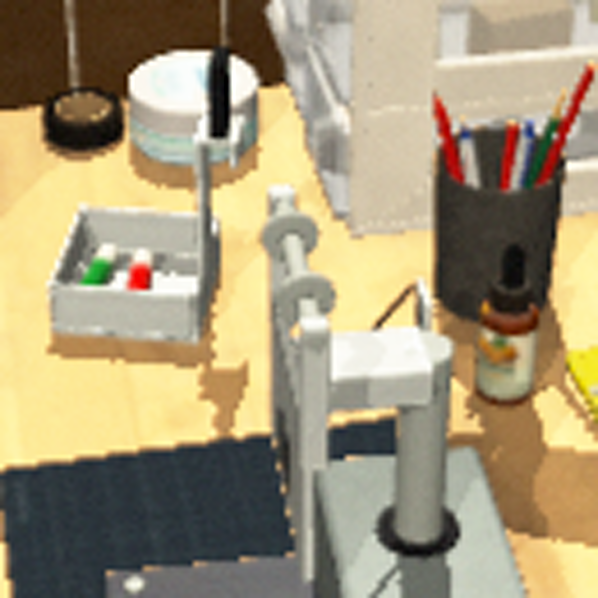

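View pics/top1.png

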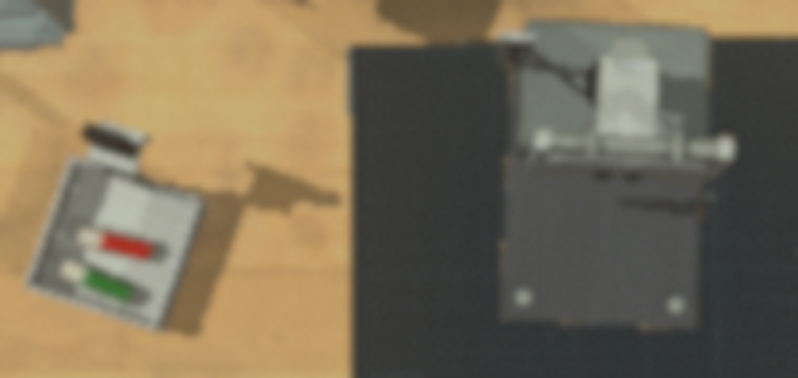

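The tray's rim corners in the top crop are (72,162), (203,198), (162,325) and (28,287), with the tab at (112,140). The bar runs from (541,141) to (727,149), with collars at about (569,140) and (678,143). In the side crop the tab's centre is (219,92) and the collars are at (290,235) and (305,297).

```bash
python3 - <<'E'
from h import *
import pickle
d=pickle.load(open("cams.pkl","rb")); S,T=d["side"],d["top"]
s=lambda u,v:(255+(u+.5)/4.6-.5,145+(v+.5)/4.6-.5)
t=lambda u,v:(200+(u+.5)/4.2-.5,180+(v+.5)/4.2-.5)
rim=[atz(T,t(*p),35) for p in[(72,162),(203,198),(162,325),(28,287)]]
print(np.round(rim,1)); r=np.array(rim)
for i in range(4): print(np.linalg.norm(r[i]-r[(i+1)%4]).round(1),end=" ")
c=r.mean(0); ax=(r[0]+r[1]-r[2]-r[3])[:2]; ay=(r[0]+r[3]-r[1]-r[2])[:2]
yaw=np.arctan2(ax[1],ax[0]); yaw2=np.arctan2(-ay[0],ay[1]); print("tray",c,yaw,yaw2)
ym=(yaw+yaw2)/2;print("grip from pan",c[:2]+53.5*np.array([np.cos(ym),np.sin(ym)]))
print("tab tri",tri(T,t(112,138),S,s(219,52)), "side tab center on z152",atz(S,s(219,92),152),"toptab z172",atz(T,t(112,138),172))
for n,p in(("L",(541,141)),("R",(727,149)),("cL",(569,142)),("cR",(678,144))): print(n,atz(T,t(*p),230).round(1))
for n,p in(("cL",(290,235)),("cR",(305,297))): print("side",n,atz(S,s(*p),230).round(1))
print("tri",tri(T,t(569,142),S,s(290,235)),tri(T,t(678,144),S,s(305,297)))
f=[atz(T,t(*p),8) for p in[(500,322),(697,328),(522,297),(676,305)]];print("foot",np.round(f,1))
E
```

```text
[[522.5 361.9  35. ]
 [499.2 276.7  35. ]
 [417.7 301.   35. ]
 [441.8 387.3  35. ]]
88.3 85.1 89.6 84.6 tray [470.2890003  331.73271556  35.        ] -0.2974860752422387 -0.27023907849539797
grip from pan [521.64797453 316.7491991 ]
tab tri (array([520.05866634, 311.54162875, 174.32826379]), np.float64(0.6264507077411658)) side tab center on z152 [518.96298664 305.57624723 152.        ] toptab z172 [520.05216614 311.97836296 172.        ]
L [511.1  66.  230. ]
R [506.8 -36.5 230. ]
cL [510.5  50.6 230. ]
cR [509.5  -9.5 230. ]
side cL [509.   35.8 230. ]
side cR [506.5 -10.9 230. ]
tri (array([511.76817887,  50.08543902, 220.43062298]), np.float64(0.0345555278817843)) (array([508.20960265,  -9.44060066, 229.01760979]), np.float64(2.852945363527377))
foot [[420.6  84.3   8. ]
 [416.7 -45.    8. ]
 [436.9  69.8   8. ]
 [431.7 -31.4   8. ]]
```

```bash
cat >> h.py <<'E'
from scipy.spatial.transform import Rotation as Ro
def delta(target,yaw=None):
    o=manip.observe(); R=Ro.from_euler("xyz",o["tool_rot"])
    d=R.inv().apply(np.array(target)-o["ee_pos"])
    print("clock",o["clock"],"pos",o["ee_pos"].round(1),"rpy",o["tool_rot"].round(4),"F",o["force"].round(2),"grip",o["gripper_force"],o["opening"])
    print("tool shift m",(d/1000).round(4))
    if yaw is not None:
        w=(R.inv()*Ro.from_euler("xyz",[np.pi,0,yaw])).as_rotvec(degrees=True); print("turn",w.round(2))
E
python3 -c "
from h import *
delta([505,318,262],1.29)"
```

```text
clock 0.1 pos [279.5 558.7 247.8] rpy [-3.1406e+00  1.0000e-04  2.6778e+00] F [0.15 0.01 0.62] grip 0.0 85.38317172686752
tool shift m [-0.3094 -0.1144 -0.0141]
turn [-4.000e-02  4.000e-02  7.951e+01]
```

>>> arm_command(
  increments=[
    {"tx": -0.0387, "ty": -0.0143, "tz": -0.0018, "grip": 0},
    {"tx": -0.0387, "ty": -0.0143, "tz": -0.0018},
    {"tx": -0.0387, "ty": -0.0143, "tz": -0.0018},
    {"tx": -0.0387, "ty": -0.0143, "tz": -0.0018},
    {"tx": -0.0387, "ty": -0.0143, "tz": -0.0018},
    {"tx": -0.0387, "ty": -0.0143, "tz": -0.0018},
    {"tx": -0.0387, "ty": -0.0143, "tz": -0.0018},
    {"tx": -0.0387, "ty": -0.0143, "tz": -0.0018},
  ],
)

```text
validation failed for argument at $.in...
```

>>> arm_command(
  increments=[
    {"rz": 9.94},
    {"rz": 9.94},
    {"rz": 9.94},
    {"rz": 9.94},
    {"rz": 9.94},
    {"rz": 9.94},
    {"rz": 9.94},
    {"rz": 9.94},
  ],
)

```text
validation failed for argument at $.in...
```

```bash
cat >> h.py <<'E'
def wrist(name):
    o=manip.observe(); c=manip.capture("wrist"); cv2.imwrite(name,c["img"])
    M=np.eye(4);M[:3,:3]=Ro.from_euler("xyz",o["tool_rot"]).as_matrix();M[:3,3]=o["ee_pos"]
    W=np.linalg.inv(M@np.array(c["mount"])); return (np.array(c["K"],float),W[:3,:3],W[:3,3])
E
python3 - <<'E'
from h import *
import pickle
delta([520.5,313,154],1.29)
c=wrist("pics/w0.png"); pickle.dump(c,open("w0.pkl","wb"))
print(-c[1].T@c[2],c[1][2])
for p in[(520,313,172),(520,313,124)]: print(proj(c,p))
E
```

```text
clock 0.1 pos [279.5 558.7 247.8] rpy [-3.1406e+00  1.0000e-04  2.6778e+00] F [0.15 0.01 0.62] grip 0.0 85.38317172686752
tool shift m [-0.3254 -0.1119  0.0939]
turn [-4.000e-02  4.000e-02  7.951e+01]
[206.82118613 594.84259721 373.2773221 ] [ 0.28275468 -0.14197295 -0.94862715]
[213.07619296 491.09793464]
[225.72652405 443.02592014]
```

View pics/w0.png

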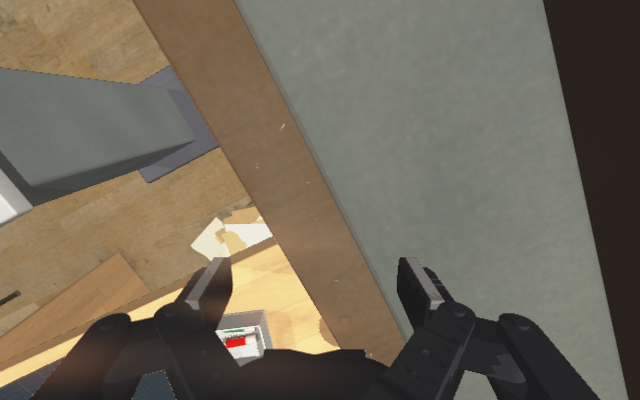

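The moves were refused, so that picture is from the start pose. It shows only the tray's edge at (240,340). Perhaps each row needs every field, so I'll retry with full rows.

>>> arm_command(
  increments=[
    {"tx": -0.0387, "ty": -0.0143, "tz": -0.0018, "rx": 0, "ry": 0, "rz": 0, "grip": 0},
  ],
)

```text
clock: 0.28
ee_pos: [305.7, 530.2, 249.5]
tool_rot: [-3.141, -0.001, 2.682]
force: [1.1, 0.6, 0.9]
opening: 69.6
gripper_force: 0.0
```

>>> arm_command(
  increments=[
    {"tx": -0.0387, "ty": -0.0143, "tz": -0.0018, "rx": 0, "ry": 0, "rz": 0, "grip": 0},
    {"tx": -0.0387, "ty": -0.0143, "tz": -0.0018, "rx": 0, "ry": 0, "rz": 0, "grip": 0},
    {"tx": -0.0387, "ty": -0.0143, "tz": -0.0018, "rx": 0, "ry": 0, "rz": 0, "grip": 0},
    {"tx": -0.0387, "ty": -0.0143, "tz": -0.0018, "rx": 0, "ry": 0, "rz": 0, "grip": 0},
    {"tx": -0.0387, "ty": -0.0143, "tz": -0.0018, "rx": 0, "ry": 0, "rz": 0, "grip": 0},
    {"tx": -0.0387, "ty": -0.0143, "tz": -0.0018, "rx": 0, "ry": 0, "rz": 0, "grip": 0},
    {"tx": -0.0387, "ty": -0.0143, "tz": -0.0018, "rx": 0, "ry": 0, "rz": 0, "grip": 0},
  ],
)

```text
clock: 1.15
ee_pos: [506.0, 317.0, 262.6]
tool_rot: [-3.141, -0.0, 2.678]
force: [-0.4, 0.4, -0.2]
opening: 42.8
gripper_force: 0.0
```

>>> arm_command(
  increments=[
    {"tx": 0, "ty": 0, "tz": 0, "rx": 0, "ry": 0, "rz": 9.94, "grip": 0},
    {"tx": 0, "ty": 0, "tz": 0, "rx": 0, "ry": 0, "rz": 9.94, "grip": 0},
    {"tx": 0, "ty": 0, "tz": 0, "rx": 0, "ry": 0, "rz": 9.94, "grip": 0},
    {"tx": 0, "ty": 0, "tz": 0, "rx": 0, "ry": 0, "rz": 9.94, "grip": 0},
    {"tx": 0, "ty": 0, "tz": 0, "rx": 0, "ry": 0, "rz": 9.94, "grip": 0},
    {"tx": 0, "ty": 0, "tz": 0, "rx": 0, "ry": 0, "rz": 9.94, "grip": 0},
    {"tx": 0, "ty": 0, "tz": 0, "rx": 0, "ry": 0, "rz": 9.94, "grip": 0},
    {"tx": 0, "ty": 0, "tz": 0, "rx": 0, "ry": 0, "rz": 9.94, "grip": 0},
  ],
)

```text
clock: 2.15
ee_pos: [505.2, 318.1, 262.5]
tool_rot: [-3.141, 0.0, 1.284]
force: [0.1, 0.2, -0.6]
opening: 43.0
gripper_force: 0.0
```

```bash
python3 - <<'E'
from h import *
import pickle
delta([520.5,313,154],1.29)
c=wrist("pics/w1.png"); pickle.dump(c,open("w1.pkl","wb"))
print(-c[1].T@c[2],c[1][2])
for p in[(520,313,172),(520,313,124)]: print(proj(c,p))
E
```

```text
clock 2.15 pos [505.2 318.1 262.5] rpy [-3.1414e+00  3.0000e-04  1.2843e+00] F [ 0.05  0.2  -0.58] grip 0.0 42.95603684599305
tool shift m [-0.0006  0.0162  0.1085]
turn [-0.01  0.02 -0.33]
[527.83937924 395.63541724 387.98200112] [-0.08798062 -0.30318177 -0.9488626 ]
[333.56725553 213.07197981]
[330.32867235 195.40954627]
```

View pics/w1.png

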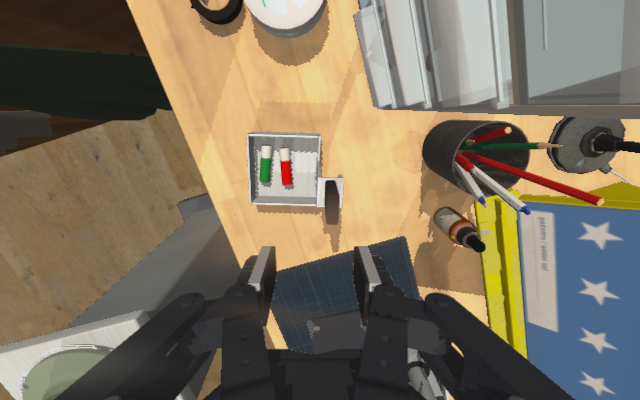

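The wrist view shows the tray pan with rim corners at about (249,134), (320,134) and (251,206). The tab is dark at about (333,182–224), close to the predicted (333.6,213). I'll check it numerically.

```bash
python3 - <<'E'
from h import *
import pickle
c=pickle.load(open("w1.pkl","rb")); g=cv2.cvtColor(cv2.imread("pics/w1.png"),cv2.COLOR_BGR2GRAY)
for v in range(174,232,4): print(v,"".join(f"{x:4d}" for x in g[v,318:350]))
for p in[(249,134),(320,134),(251,206)]: print(atz(c,p,35).round(1))
a,b,d=[atz(c,p,35)[:2] for p in[(249,134),(320,134),(251,206)]]
e=b-a;print(np.linalg.norm(e),np.linalg.norm(d-a),np.arctan2(e[1],e[0]),np.arctan2((d-a)[0],-(d-a)[1]))
R=Ro.from_euler("z",-.283)
for x in(-5,5):
  for y in(-13,13):
    for z in(124,172): print(x,y,z,proj(c,np.array([520.5,313,z])+R.apply([x,y,0])).round(1))
E
```

```text
174  147 147 137 137 186 187 186 185 188 199 204 206 206 205 204 203 203 202 201 195 178 160 158 177 200 202 204 206 208 208 208 208
178  221 216 216 211 212 214 211 210 211 211 207 206 212 212 210 207 209 207 204 203 202 205 205 204 202 200 202 204 206 208 208 209
182  231 230 225 218 219 220 201 113  35  36  36  37  36  36  37  37  37  99 173 199 200 200 200 201 200 199 199 198 201 202 205 206
186  234 231 226 218 219 220 193  67  38  39  39  40  39  40  40  41  41  40  83 155 200 200 200 208 212 180 196 195 195 197 201 203
190  233 229 218 218 219 219 193  68  41  43  44  46  45  45  45  45  45  45  46  85 158 200 205 217 212 190 198 196 195 195 197 200
194  230 220 217 217 219 218 190  47  46  48  50  51  52  52  52  52  52  52  52  52  87 167 219 215 196 178 201 201 201 199 197 198
198  226 218 217 217 219 210 157  52  53  55  60  61  62  62  63  62  62  62  63  62  60 139 218 213 198 196 196 195 195 194 194 195
202  221 218 217 216 219 207 150  59  59  61  66  66  68  68  68  68  68  68  67  66  74 149 219 211 183 201 200 200 198 199 199 200
206  218 217 220 220 221 219 190  65
[... 523 characters left out ...]
3 142 132  98  85  87  86  86  85  85  85  84  84  83  93 121 136 135 158 196 198 198 198 198 199 200 200
226  198 198 197 196 198 187 143 142 140 140 139 140 141 140 140 139 138 138 139 139 139 138 139 161 190 194 197 198 196 195 195 195
230  198 197 196 194 181 138 139 140 140 140 140 140 139 140 141 142 140 140 139 139 140 138 159 194 190 188 193 197 197 195 193 194
[444.1 386.9  35. ]
[525.8 363.   35. ]
[414.6 300.3  35. ]
85.13292375749836 91.52529361366142 -0.2852623797724553 -0.32827550355912266
-5 -13 124 [325.5 208. ]
-5 -13 172 [327.7 227.8]
-5 13 124 [325.8 182.1]
-5 13 172 [328.1 197.5]
5 -13 124 [335.7 208. ]
5 -13 172 [340.  227.8]
5 13 124 [336.3 182.1]
5 13 172 [340.8 197.4]
```

```bash
python3 -c "
from h import *
delta([519.4,315,153])"
```

```text
clock 2.2 pos [505.2 318.2 262.5] rpy [-3.1413e+00  4.0000e-04  1.2753e+00] F [ 0.08  0.43 -0.23] grip 0.0 42.5307560285817
tool shift m [0.0012 0.0146 0.1094]
```

>>> arm_command(
  increments=[
    {"tx": 0.001, "ty": 0.0146, "tz": 0.015, "rx": 0, "ry": 0, "rz": 0, "grip": 0},
    {"tx": 0, "ty": 0, "tz": 0.022, "rx": 0, "ry": 0, "rz": 0, "grip": 0},
    {"tx": 0, "ty": 0, "tz": 0.022, "rx": 0, "ry": 0, "rz": 0, "grip": 0},
    {"tx": 0, "ty": 0, "tz": 0.022, "rx": 0, "ry": 0, "rz": 0, "grip": 0},
    {"tx": 0, "ty": 0, "tz": 0.017, "rx": 0, "ry": 0, "rz": 0, "grip": 0},
    {"tx": 0, "ty": 0, "tz": 0.011, "rx": 0, "ry": 0, "rz": 0, "grip": 0},
    {"tx": 0, "ty": 0, "tz": 0, "rx": 0, "ry": 0, "rz": 0, "grip": 0},
  ],
)

```text
clock: 3.08
ee_pos: [519.6, 314.8, 153.0]
tool_rot: [-3.141, 0.001, 1.29]
force: [-0.2, 0.9, -0.7]
opening: 43.0
gripper_force: 0.0
```

```bash
python3 - <<'E'
from h import *
import pickle
delta([519.4,315,153],1.284)
c=wrist("pics/w2.png"); pickle.dump(c,open("w2.pkl","wb"))
a=cv2.imread("pics/w2.png"); cv2.imwrite("pics/w2c.png",cv2.resize(a[180:400,190:450],None,fx=2.6,fy=2.6))
E
```

```text
clock 3.075 pos [519.6 314.8 153. ] rpy [-3.1410e+00  8.0000e-04  1.2905e+00] F [-0.24  0.88 -0.74] grip 0.0 42.95418298233395
tool shift m [ 0.0001 -0.0002  0.    ]
turn [-0.03  0.05  0.37]
```

View pics/w2c.png

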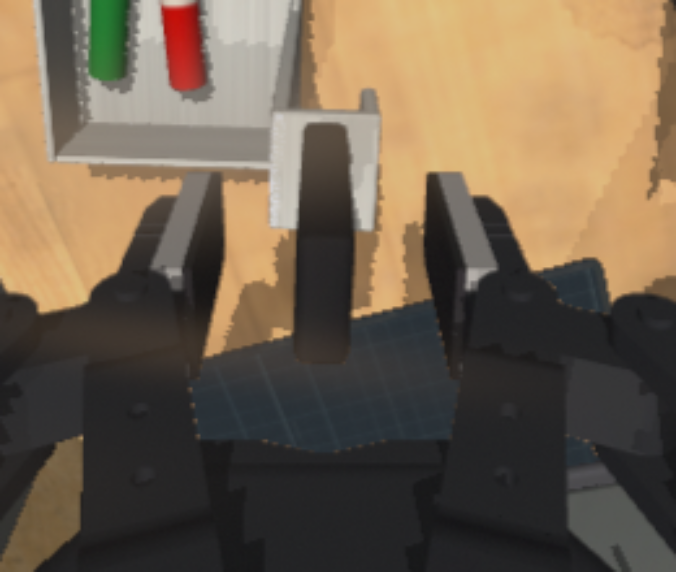

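The tab is centred between the pads: its crop column is about 325 and the pads' are 218 and 428. I'll close firmly and lift a little.

>>> arm_command(
  increments=[
    {"tx": 0, "ty": 0, "tz": 0, "rx": 0, "ry": 0, "rz": 0, "grip": -0.5},
    {"tx": 0, "ty": 0, "tz": 0, "rx": 0, "ry": 0, "rz": 0, "grip": -1},
    {"tx": 0, "ty": 0, "tz": 0, "rx": 0, "ry": 0, "rz": 0, "grip": -1},
    {"tx": 0, "ty": 0, "tz": 0, "rx": 0, "ry": 0, "rz": 0, "grip": -1},
    {"tx": 0, "ty": 0, "tz": 0, "rx": 0, "ry": 0, "rz": 0, "grip": -1},
    {"tx": 0, "ty": 0, "tz": 0, "rx": 0, "ry": 0, "rz": 0, "grip": -1},
  ],
  force=110,
)

```text
clock: 3.88
ee_pos: [519.8, 315.5, 154.5]
tool_rot: [3.141, -0.001, 1.29]
force: [-2.0, 1.7, 6.1]
opening: 8.7
gripper_force: 107.9
```

```bash
python3 - <<'E'
from h import *
import pickle
delta([519.4,315,153])
c=pickle.load(open("w2.pkl","rb"));R=Ro.from_euler("z",-.283)
for y in(-13,13): print(y,proj(c,np.array([519.6,314.8,172])+R.apply([0,y,0])).round(1),"seen v 318.5 / 269")
o=manip.observe();print(o["ft_torque"])
E
```

```text
clock 3.875 pos [519.8 315.5 154.5] rpy [ 3.1412e+00 -1.2000e-03  1.2903e+00] F [-1.98  1.67  6.08] grip 107.90445327758789 8.744603559764176
tool shift m [-0.0006 -0.0002  0.0015]
-13 [314.1 323.5] seen v 318.5 / 269
13 [314.3 273.7] seen v 318.5 / 269
[0.06369791 0.56211271 0.0075251 ]
```

>>> arm_command(
  increments=[
    {"tx": 0, "ty": 0, "tz": -0.005, "rx": 0, "ry": 0, "rz": 0, "grip": -1},
    {"tx": 0, "ty": 0, "tz": -0.012, "rx": 0, "ry": 0, "rz": 0, "grip": -1},
    {"tx": 0, "ty": 0, "tz": -0.018, "rx": 0, "ry": 0, "rz": 0, "grip": -1},
    {"tx": 0, "ty": 0, "tz": -0.022, "rx": 0, "ry": 0, "rz": 0, "grip": -1},
    {"tx": 0, "ty": 0, "tz": -0.018, "rx": 0, "ry": 0, "rz": 0, "grip": -1},
    {"tx": 0, "ty": 0, "tz": -0.012, "rx": 0, "ry": 0, "rz": 0, "grip": -1},
    {"tx": 0, "ty": 0, "tz": -0.005, "rx": 0, "ry": 0, "rz": 0, "grip": -1},
    {"tx": 0, "ty": 0, "tz": 0, "rx": 0, "ry": 0, "rz": 0, "grip": -1},
  ],
)

```text
clock: 4.88
ee_pos: [519.6, 315.0, 245.6]
tool_rot: [-3.142, 0.0, 1.29]
force: [-0.9, 0.9, -4.1]
opening: 8.5
gripper_force: 107.2
```

>>> arm_command(
  increments=[
    {"tx": 0, "ty": 0, "tz": -0.008, "rx": 0, "ry": 0, "rz": 0, "grip": -1},
    {"tx": 0, "ty": 0, "tz": -0.016, "rx": 0, "ry": 0, "rz": 0, "grip": -1},
    {"tx": 0, "ty": 0, "tz": -0.02, "rx": 0, "ry": 0, "rz": -2, "grip": -1},
    {"tx": 0, "ty": 0, "tz": -0.016, "rx": 0, "ry": 0, "rz": -4, "grip": -1},
    {"tx": 0, "ty": 0, "tz": -0.008, "rx": 0, "ry": 0, "rz": -4, "grip": -1},
    {"tx": 0, "ty": 0, "tz": 0, "rx": 0, "ry": 0, "rz": -3.1, "grip": -1},
    {"tx": 0, "ty": 0, "tz": 0, "rx": 0, "ry": 0, "rz": -1, "grip": -1},
    {"tx": 0, "ty": 0, "tz": 0, "rx": 0, "ry": 0, "rz": 0, "grip": -1},
  ],
)

```text
clock: 5.88
ee_pos: [519.7, 315.0, 314.0]
tool_rot: [3.141, -0.0, 1.535]
force: [0.0, 0.2, -4.1]
opening: 8.7
gripper_force: 107.3
```

```bash
python3 -c "
from h import *
delta([440,15,313],1.536); print(manip.observe()['ft_torque'])"
```

```text
clock 5.875 pos [519.7 315.  314. ] rpy [ 3.1415e+00 -1.0000e-04  1.5352e+00] F [ 0.    0.16 -4.06] grip 107.26159930229187 8.711047193325854
tool shift m [-0.3027 -0.0689  0.001 ]
turn [ 0.01 -0.   -0.05]
[-0.02126943 -0.18116232  0.01891533]
```

Holding about 4.1 N, so I expect the bar to sink about 50 mm. Next I carry it to the front of the balance.

>>> arm_command(
  increments=[
    {"tx": -0.006, "ty": -0.0015, "tz": 0, "rx": 0, "ry": 0, "rz": 0, "grip": -1},
    {"tx": -0.014, "ty": -0.003, "tz": 0, "rx": 0, "ry": 0, "rz": 0, "grip": -1},
    {"tx": -0.022, "ty": -0.005, "tz": 0, "rx": 0, "ry": 0, "rz": 0, "grip": -1},
    {"tx": -0.028, "ty": -0.0065, "tz": 0, "rx": 0, "ry": 0, "rz": 0, "grip": -1},
    {"tx": -0.032, "ty": -0.007, "tz": 0, "rx": 0, "ry": 0, "rz": 0, "grip": -1},
    {"tx": -0.033, "ty": -0.0075, "tz": 0, "rx": 0, "ry": 0, "rz": 0, "grip": -1},
    {"tx": -0.033, "ty": -0.0075, "tz": 0, "rx": 0, "ry": 0, "rz": 0, "grip": -1},
    {"tx": -0.033, "ty": -0.0075, "tz": 0, "rx": 0, "ry": 0, "rz": 0, "grip": -1},
  ],
)

```text
clock: 6.88
ee_pos: [466.3, 113.8, 313.8]
tool_rot: [3.141, -0.0, 1.535]
force: [0.1, -0.4, -4.7]
opening: 8.3
gripper_force: 107.3
```

>>> arm_command(
  increments=[
    {"tx": -0.032, "ty": -0.007, "tz": 0, "rx": 0, "ry": 0, "rz": 0, "grip": -1},
    {"tx": -0.028, "ty": -0.0065, "tz": 0, "rx": 0, "ry": 0, "rz": 0, "grip": -1},
    {"tx": -0.022, "ty": -0.005, "tz": 0, "rx": 0, "ry": 0, "rz": 0, "grip": -1},
    {"tx": -0.014, "ty": -0.0035, "tz": 0, "rx": 0, "ry": 0, "rz": 0, "grip": -1},
    {"tx": -0.006, "ty": -0.0015, "tz": 0, "rx": 0, "ry": 0, "rz": 0, "grip": -1},
    {"tx": 0, "ty": 0, "tz": 0, "rx": 0, "ry": 0, "rz": 0, "grip": -1},
    {"tx": 0, "ty": 0, "tz": 0, "rx": 0, "ry": 0, "rz": 0, "grip": -1},
  ],
)

```text
clock: 7.75
ee_pos: [440.3, 15.3, 313.6]
tool_rot: [-3.142, -0.0, 1.537]
force: [-0.7, 0.1, -4.2]
opening: 8.8
gripper_force: 107.3
```

```bash
python3 - <<'E'
from h import *
import pickle
delta([509,15,313],1.536)
w=wrist("pics/w3.png"); c=manip.capture("side"); cv2.imwrite("pics/s3.png",c["img"]); pickle.dump(w,open("w3.pkl","wb"))
a=cv2.resize(cv2.imread("pics/w3.png")[100:400,130:530],None,fx=1.3,fy=1.3)
b=cv2.resize(c["img"][130:260,260:385],None,fx=3,fy=3)
print(a.shape,b.shape)
W=np.zeros((a.shape[0],0,3),np.uint8)
b=cv2.copyMakeBorder(b,0,0,0,0,cv2.BORDER_CONSTANT)
o=np.zeros((600,800,3),np.uint8); 
a=cv2.resize(cv2.imread("pics/w3.png")[100:400,180:480],(500,500)); b=cv2.resize(c["img"][110:260,280:370],(300,500))
o[:500,:500]=a;o[:500,500:]=b; cv2.imwrite("pics/c3.png",o)
E
```

```text
clock 7.75 pos [440.3  15.3 313.6] rpy [-3.1415 -0.      1.5368] F [-0.67  0.08 -4.18] grip 107.2588849067688 8.798809560080176
tool shift m [0.0021 0.0687 0.0006]
turn [-0.   -0.    0.05]
(390, 520, 3) (390, 375, 3)
```

View pics/c3.png

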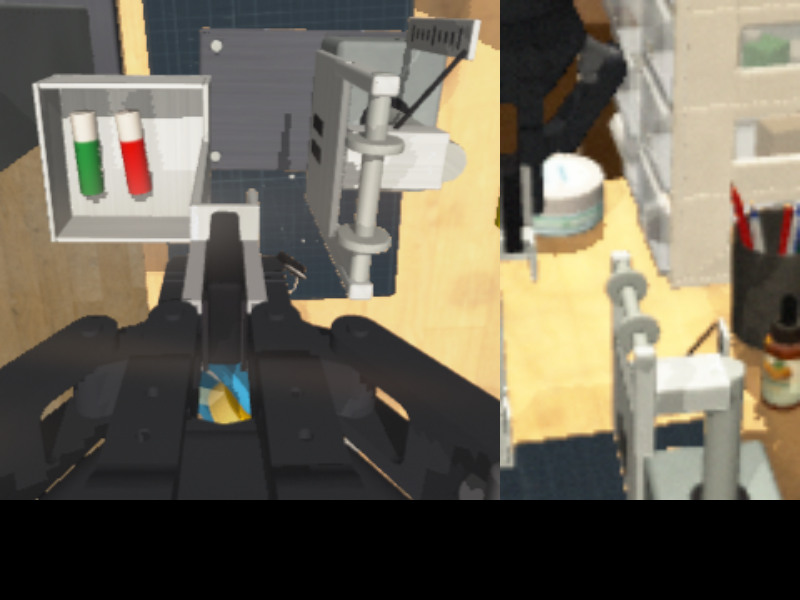

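The composite shows the pan with both cells, the crown's +y edge from (190,205) to (258,205), and the bar axis through (377,110), (369,190) and (361,270). The collar centres are (375,142) and (365,239).

```bash
python3 - <<'E'
from h import *
import pickle
c=pickle.load(open("w3.pkl","rb")); S=pickle.load(open("cams.pkl","rb"))["side"]
s=300/500
f=lambda u,v:((u+.5)*s-.5+180,(v+.5)*s-.5+100)
sd=lambda u,v:((u-500+.5)*.3-.5+280,(v+.5)*.3-.5+110)
for n,p in dict(c1=(365,239),c2=(375,142),e1=(360,289),e2=(383,88),b1=(377,110),b2=(369,190),b3=(361,270)).items(): print(n,atz(c,f(*p),230).round(1))
# side collars
for a,b in(((365,239),(627,287)),((375,142),(637,327))): print("tri",tri(c,f(*a),S,sd(*b)),atz(S,sd(*b),230).round(1))
print("tri end",tri(c,f(365,239),S,sd(627,287)))
T=np.array([440.3,15.3,0]);R=Ro.from_euler("z",-.034)
for y in(15,17.6):
  for x in(-12.5,12.5):
    print("pred crown",x,y,[proj(c,T+[0,0,z]+R.apply([x,y,0])).round(1) for z in(281,285)])
print("seen",f(190,205),f(258,205))
print("crown seen at z285",atz(c,f(190,205),285).round(1),atz(c,f(258,205),285).round(1))
E
```

```text
c1 [507.6 -11.  230. ]
c2 [509.2  37.4 230. ]
e1 [506.7 -38.7 230. ]
e2 [511.   61.7 230. ]
b1 [509.1  52.  230. ]
b2 [507.9  14.3 230. ]
b3 [506.6 -27.9 230. ]
tri (array([501.55625998,   0.63086457, 253.02015426]), np.float64(2.150904430119064)) [509.2  35.5 230. ]
tri (array([515.75119299,  30.32118286, 204.37500018]), np.float64(2.961783707924173)) [507.1  -6.3 230. ]
tri end (array([501.55625998,   0.63086457, 253.02015426]), np.float64(2.150904430119064))
pred crown -12.5 15 [array([293.3, 222.6]), array([292.8, 225.3])]
pred crown 12.5 15 [array([335.4, 222.7]), array([335.9, 225.3])]
pred crown -12.5 17.6 [array([293.2, 218.6]), array([292.7, 221.1])]
pred crown 12.5 17.6 [array([335.5, 218.6]), array([336. , 221.2])]
seen (293.8, 222.8) (334.6, 222.8)
crown seen at z285 [429.   32.3 285. ] [452.6  31.5 285. ]
```

>>> arm_command(
  increments=[
    {"tx": 0, "ty": 0.004, "tz": 0, "rx": 0, "ry": 0, "rz": 0, "grip": -1},
    {"tx": 0, "ty": 0.009, "tz": 0, "rx": 0, "ry": 0, "rz": 0, "grip": -1},
    {"tx": -0.0007, "ty": 0.0135, "tz": 0, "rx": 0, "ry": 0, "rz": 0, "grip": -1},
    {"tx": 0, "ty": 0.0148, "tz": 0, "rx": 0, "ry": 0, "rz": 0, "grip": -1},
    {"tx": 0, "ty": 0.0135, "tz": 0, "rx": 0, "ry": 0, "rz": 0, "grip": -1},
    {"tx": 0, "ty": 0.009, "tz": 0.003, "rx": 0, "ry": 0, "rz": 0, "grip": -1},
    {"tx": 0, "ty": 0.004, "tz": 0.007, "rx": 0, "ry": 0, "rz": 0, "grip": -1},
    {"tx": 0, "ty": 0, "tz": 0.005, "rx": 0, "ry": 0, "rz": 0, "grip": -1},
  ],
)

```text
clock: 8.85
ee_pos: [507.7, 11.5, 297.9]
tool_rot: [-3.141, 0.0, 1.536]
force: [-0.5, -0.9, -4.4]
opening: 8.9
gripper_force: 107.3
```

>>> arm_command(
  increments=[
    {"tx": 0, "ty": 0, "tz": 0.003, "rx": 0, "ry": 0, "rz": 0, "grip": -1},
    {"tx": 0, "ty": 0, "tz": 0, "rx": 0, "ry": 0, "rz": 0, "grip": -1},
    {"tx": 0, "ty": 0, "tz": 0, "rx": 0, "ry": 0, "rz": 0, "grip": -1},
  ],
)

```text
clock: 9.22
ee_pos: [507.8, 11.6, 295.9]
tool_rot: [3.141, -0.0, 1.536]
force: [0.1, 0.4, -4.8]
opening: 8.3
gripper_force: 107.3
```

```bash
python3 - <<'E'
from h import *
import pickle
delta([508,12.2,295],1.536)
w=wrist("pics/w4.png"); c=manip.capture("side"); cv2.imwrite("pics/s4.png",c["img"]); pickle.dump(w,open("w4.pkl","wb"))
o=np.zeros((600,800,3),np.uint8)
o[:,:500]=cv2.resize(cv2.imread("pics/w4.png")[120:300,245:395],(500,600),interpolation=cv2.INTER_CUBIC); o[:,500:]=cv2.resize(c["img"][130:250,295:355],(300,600),interpolation=cv2.INTER_CUBIC); cv2.imwrite("pics/c4.png",o)
E
```

```text
clock 9.225 pos [507.8  11.6 295.9] rpy [ 3.1413e+00 -2.0000e-04  1.5360e+00] F [ 0.08  0.45 -4.83] grip 107.27388381958008 8.276337075015364
tool shift m [0.0006 0.0002 0.0009]
turn [ 0.02 -0.01  0.  ]
```

View pics/c4.png

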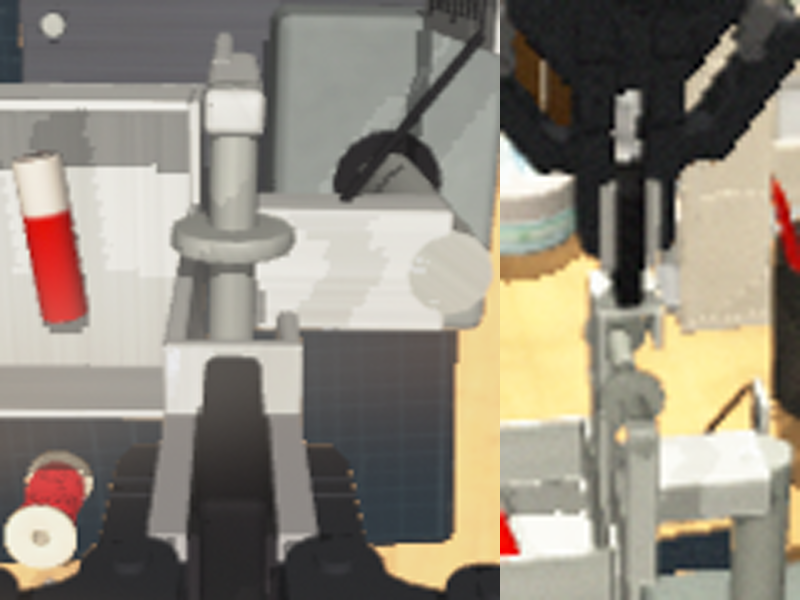

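The wrist crop shows the bar axis at column 233 and the crown centre at 233, so x is aligned. The +y collar is at (234,238) and the crown's +y edge at row 342. A quick numeric check comes next.

```bash
python3 - <<'E'
from h import *
import pickle
c=pickle.load(open("w4.pkl","rb"))
f=lambda u,v:((u+.5)*.3-.5+245,(v+.5)*.3-.5+120)
for n,p,z in(("collar",(234,238),230),("bar",(233,160),230),("bar",(233,300),230),("barpoint",(212,160),230),("barpoint",(256,160),230),("crownL",(164,343),268),("crownR",(302,343),268),("endblock",(235,110),230)): print(n,atz(c,f(*p),z).round(1))
E
```

```text
collar [509.2  36.4 230. ]
bar [509.5  52.9 230. ]
bar [508.5  22.8 230. ]
barpoint [505.2  53.  230. ]
barpoint [514.1  52.7 230. ]
crownL [496.7  29.1 268. ]
crownR [520.5  28.3 268. ]
endblock [510.2  62.9 230. ]
```

>>> arm_command(
  increments=[
    {"tx": 0, "ty": 0, "tz": 0.002, "rx": 0, "ry": 0, "rz": 0, "grip": -1},
    {"tx": 0, "ty": 0, "tz": 0.003, "rx": 0, "ry": 0, "rz": 0, "grip": -1},
    {"tx": 0, "ty": 0, "tz": 0.003, "rx": 0, "ry": 0, "rz": 0, "grip": -1},
    {"tx": 0, "ty": 0, "tz": 0.003, "rx": 0, "ry": 0, "rz": 0, "grip": -1},
    {"tx": 0, "ty": 0, "tz": 0.003, "rx": 0, "ry": 0, "rz": 0, "grip": -1},
    {"tx": 0, "ty": 0, "tz": 0.003, "rx": 0, "ry": 0, "rz": 0, "grip": -1},
    {"tx": 0, "ty": 0, "tz": 0.002, "rx": 0, "ry": 0, "rz": 0, "grip": -1},
    {"tx": 0, "ty": 0, "tz": 0.002, "rx": 0, "ry": 0, "rz": 0, "grip": -1},
  ],
)

```text
clock: 10.32
ee_pos: [507.9, 11.6, 274.6]
tool_rot: [3.142, 0.0, 1.536]
force: [0.6, 0.5, -3.9]
opening: 8.8
gripper_force: 107.3
```

>>> arm_command(
  increments=[
    {"tx": 0, "ty": 0, "tz": 0.0015, "rx": 0, "ry": 0, "rz": 0, "grip": -1},
    {"tx": 0, "ty": 0, "tz": 0.0015, "rx": 0, "ry": 0, "rz": 0, "grip": -1},
    {"tx": 0, "ty": 0, "tz": 0.0015, "rx": 0, "ry": 0, "rz": 0, "grip": -1},
    {"tx": 0, "ty": 0, "tz": 0.0015, "rx": 0, "ry": 0, "rz": 0, "grip": -1},
    {"tx": 0, "ty": 0, "tz": 0.0015, "rx": 0, "ry": 0, "rz": 0, "grip": -1},
    {"tx": 0, "ty": 0, "tz": 0.0015, "rx": 0, "ry": 0, "rz": 0, "grip": -1},
    {"tx": 0, "ty": 0, "tz": 0.0015, "rx": 0, "ry": 0, "rz": 0, "grip": -1},
    {"tx": 0, "ty": 0, "tz": 0.0015, "rx": 0, "ry": 0, "rz": 0, "grip": -1},
  ],
)

```text
clock: 11.32
ee_pos: [507.9, 11.6, 262.6]
tool_rot: [3.142, -0.0, 1.536]
force: [0.8, 0.1, -2.9]
opening: 8.9
gripper_force: 107.5
```

>>> arm_command(
  increments=[
    {"tx": 0, "ty": 0, "tz": 0.002, "rx": 0, "ry": 0, "rz": 0, "grip": -1},
    {"tx": 0, "ty": 0, "tz": 0.002, "rx": 0, "ry": 0, "rz": 0, "grip": -1},
    {"tx": 0, "ty": 0, "tz": 0.002, "rx": 0, "ry": 0, "rz": 0, "grip": -1},
    {"tx": 0, "ty": 0, "tz": 0.002, "rx": 0, "ry": 0, "rz": 0, "grip": -1},
    {"tx": 0, "ty": 0, "tz": 0.002, "rx": 0, "ry": 0, "rz": 0, "grip": -1},
    {"tx": 0, "ty": 0, "tz": 0.002, "rx": 0, "ry": 0, "rz": 0, "grip": -1},
    {"tx": 0, "ty": 0, "tz": 0.002, "rx": 0, "ry": 0, "rz": 0, "grip": -1},
    {"tx": 0, "ty": 0, "tz": 0.002, "rx": 0, "ry": 0, "rz": 0, "grip": -1},
  ],
)

```text
clock: 12.32
ee_pos: [507.9, 11.6, 246.6]
tool_rot: [3.142, 0.0, 1.536]
force: [0.1, 0.5, -2.2]
opening: 8.5
gripper_force: 107.7
```

>>> arm_command(
  increments=[
    {"tx": 0, "ty": 0, "tz": 0.002, "rx": 0, "ry": 0, "rz": 0, "grip": -1},
    {"tx": 0, "ty": 0, "tz": 0.002, "rx": 0, "ry": 0, "rz": 0, "grip": -1},
    {"tx": 0, "ty": 0, "tz": 0.002, "rx": 0, "ry": 0, "rz": 0, "grip": -1},
    {"tx": 0, "ty": 0, "tz": 0.002, "rx": 0, "ry": 0, "rz": 0, "grip": -1},
    {"tx": 0, "ty": 0, "tz": 0.002, "rx": 0, "ry": 0, "rz": 0, "grip": -1},
    {"tx": 0, "ty": 0, "tz": 0.002, "rx": 0, "ry": 0, "rz": 0, "grip": -1},
    {"tx": 0, "ty": 0, "tz": 0.001, "rx": 0, "ry": 0, "rz": 0, "grip": -1},
    {"tx": 0, "ty": 0, "tz": 0.001, "rx": 0, "ry": 0, "rz": 0, "grip": -1},
  ],
)

```text
clock: 13.32
ee_pos: [507.8, 11.6, 232.7]
tool_rot: [-3.142, -0.0, 1.536]
force: [-0.2, -0.7, -0.8]
opening: 8.5
gripper_force: 107.8
```

```bash
python3 -c "
from h import *
delta([508,12,214],1.536); print(manip.observe()['ft_torque'])"
```

```text
clock 13.325 pos [507.8  11.6 232.7] rpy [-3.1416 -0.      1.5359] F [-0.17 -0.67 -0.77] grip 107.79250502586365 8.491567173638611
tool shift m [0.0004 0.0001 0.0187]
turn [-0. -0. -0.]
[-0.002328   -0.16355342 -0.0192543 ]
```

>>> arm_command(
  increments=[
    {"tx": 0, "ty": 0, "tz": 0.001, "rx": 0, "ry": 0, "rz": 0, "grip": -1},
    {"tx": 0, "ty": 0, "tz": 0.001, "rx": 0, "ry": 0, "rz": 0, "grip": -1},
    {"tx": 0, "ty": 0, "tz": 0.001, "rx": 0, "ry": 0, "rz": 0, "grip": -1},
    {"tx": 0, "ty": 0, "tz": 0.001, "rx": 0, "ry": 0, "rz": 0, "grip": -1},
    {"tx": 0, "ty": 0, "tz": 0.001, "rx": 0, "ry": 0, "rz": 0, "grip": -1},
    {"tx": 0, "ty": 0, "tz": 0.001, "rx": 0, "ry": 0, "rz": 0, "grip": -1},
    {"tx": 0, "ty": 0, "tz": 0.001, "rx": 0, "ry": 0, "rz": 0, "grip": -1},
    {"tx": 0, "ty": 0, "tz": 0, "rx": 0, "ry": 0, "rz": 0, "grip": -1},
  ],
)

```text
clock: 14.32
ee_pos: [507.9, 11.6, 225.6]
tool_rot: [-3.142, 0.0, 1.536]
force: [-0.0, 0.6, -0.7]
opening: 8.8
gripper_force: 107.9
```

```bash
cat > avg.py <<'E'
from h import *
F=[];M=[]
for i in range(16):
    c=manip.capture("side"); o=manip.observe(); F.append(o["force"]);M.append(o["ft_torque"])
F=np.array(F);M=np.array(M)
print(o["clock"],o["ee_pos"].round(1),"F",F.mean(0).round(2),"sd",F.std(0).round(2),"M",M.mean(0).round(3),M.std(0).round(3))
E
python3 avg.py
```

```text
15.125 [507.9  11.6 225.7] F [ 0.13 -0.01 -0.79] sd [0.48 0.51 0.31] M [-0.    -0.24  -0.006] [0.022 0.029 0.023]
```

>>> arm_command(
  increments=[
    {"tx": 0, "ty": 0, "tz": 0.0015, "rx": 0, "ry": 0, "rz": 0, "grip": -1},
    {"tx": 0, "ty": 0, "tz": 0.0015, "rx": 0, "ry": 0, "rz": 0, "grip": -1},
    {"tx": 0, "ty": 0, "tz": 0.0015, "rx": 0, "ry": 0, "rz": 0, "grip": -1},
    {"tx": 0, "ty": 0, "tz": 0.0015, "rx": 0, "ry": 0, "rz": 0, "grip": -1},
    {"tx": 0, "ty": 0, "tz": 0.0015, "rx": 0, "ry": 0, "rz": 0, "grip": -1},
    {"tx": 0, "ty": 0, "tz": 0.0015, "rx": 0, "ry": 0, "rz": 0, "grip": -1},
    {"tx": 0, "ty": 0, "tz": 0.0015, "rx": 0, "ry": 0, "rz": 0, "grip": -1},
    {"tx": 0, "ty": 0, "tz": 0.001, "rx": 0, "ry": 0, "rz": 0, "grip": -1},
  ],
)

```text
clock: 16.12
ee_pos: [507.9, 11.6, 214.1]
tool_rot: [3.142, 0.0, 1.536]
force: [-0.1, -0.4, 0.5]
opening: 8.4
gripper_force: 108.0
```

```bash
python3 avg.py
```

```text
16.925 [507.8  11.6 214.2] F [ 0.27 -0.03 -0.21] sd [0.38 0.48 0.55] M [ 0.004 -0.263 -0.01 ] [0.027 0.034 0.039]
```

>>> arm_command(
  increments=[
    {"tx": 0, "ty": 0, "tz": 0.001, "rx": 0, "ry": 0, "rz": 0, "grip": -1},
    {"tx": 0, "ty": 0, "tz": 0.001, "rx": 0, "ry": 0, "rz": 0, "grip": -1},
    {"tx": 0, "ty": 0, "tz": 0.001, "rx": 0, "ry": 0, "rz": 0, "grip": -1},
    {"tx": 0, "ty": -0.0002, "tz": 0, "rx": -0.3, "ry": 0, "rz": 0, "grip": -1},
    {"tx": 0, "ty": -0.0002, "tz": 0, "rx": -0.3, "ry": 0, "rz": 0, "grip": -1},
    {"tx": 0, "ty": -0.0002, "tz": 0, "rx": -0.3, "ry": 0, "rz": 0, "grip": -1},
  ],
)

```text
clock: 17.68
ee_pos: [507.2, 11.6, 211.2]
tool_rot: [3.126, 0.0, 1.536]
force: [-0.6, -0.3, 0.5]
opening: 8.5
gripper_force: 108.0
```

```bash
python3 avg.py
```

```text
18.475 [507.2  11.6 211.2] F [-0.75 -0.4  -0.17] sd [0.51 0.59 0.41] M [-0.123  0.127 -0.   ] [0.03  0.113 0.031]
```

>>> arm_command(
  increments=[
    {"tx": 0, "ty": 0.0001, "tz": 0.0005, "rx": 0.2, "ry": 0, "rz": 0, "grip": -1},
    {"tx": 0, "ty": 0, "tz": 0.0005, "rx": 0, "ry": 0, "rz": 0, "grip": -1},
    {"tx": 0, "ty": 0, "tz": 0, "rx": 0, "ry": 0, "rz": 0, "grip": -1},
  ],
)

```text
clock: 18.85
ee_pos: [507.3, 11.6, 210.1]
tool_rot: [3.13, 0.0, 1.536]
force: [-1.7, 0.1, -0.2]
opening: 8.5
gripper_force: 108.0
```

```bash
python3 avg.py; python3 avg.py
```

```text
19.65 [507.3  11.6 210.2] F [-2.8  -0.52  0.29] sd [0.55 0.41 0.52] M [-0.152  0.453  0.001] [0.034 0.041 0.032]
20.45 [507.3  11.6 210.2] F [-2.78 -0.42  0.19] sd [0.23 0.52 0.47] M [-0.125  0.518 -0.005] [0.035 0.037 0.016]
```

>>> arm_command(
  increments=[
    {"tx": 0, "ty": 0.0001, "tz": 0, "rx": 0.2, "ry": 0, "rz": 0, "grip": -1},
    {"tx": 0, "ty": 0, "tz": 0, "rx": 0, "ry": 0, "rz": 0, "grip": -1},
  ],
)

```text
clock: 20.7
ee_pos: [507.5, 11.6, 210.2]
tool_rot: [3.133, 0.0, 1.536]
force: [-3.2, -0.1, -1.3]
opening: 8.5
gripper_force: 108.0
```

```bash
python3 avg.py; python3 avg.py
```

```text
21.5 [507.5  11.6 210.2] F [-2.3  -0.4   0.28] sd [0.41 0.36 0.46] M [-0.074  0.381  0.006] [0.034 0.05  0.019]
22.3 [507.5  11.6 210.2] F [-1.98 -0.12  0.24] sd [0.4  0.47 0.51] M [-0.019  0.288  0.018] [0.032 0.026 0.029]
```

>>> arm_command(
  increments=[
    {"tx": 0, "ty": 0, "tz": 0, "rx": 0.2, "ry": 0, "rz": 0, "grip": -1},
    {"tx": 0, "ty": 0, "tz": 0, "rx": 0, "ry": 0, "rz": 0, "grip": -1},
  ],
)

```text
clock: 22.55
ee_pos: [507.6, 11.6, 210.2]
tool_rot: [3.136, 0.0, 1.536]
force: [-0.9, -0.4, -0.9]
opening: 8.7
gripper_force: 108.0
```

```bash
python3 avg.py; python3 avg.py
```

```text
23.35 [507.5  11.6 210.2] F [-0.65  0.1   0.45] sd [0.55 0.52 0.35] M [ 0.014 -0.039  0.006] [0.025 0.071 0.028]
24.15 [507.5  11.6 210.2] F [0.   0.14 0.28] sd [0.44 0.62 0.48] M [ 0.047 -0.191 -0.007] [0.031 0.043 0.02 ]
```

>>> arm_command(
  increments=[
    {"tx": 0, "ty": 0, "tz": -0.0008, "rx": -0.1, "ry": 0, "rz": 0, "grip": -1},
    {"tx": 0, "ty": 0, "tz": -0.0008, "rx": 0, "ry": 0, "rz": 0, "grip": -1},
    {"tx": 0, "ty": 0, "tz": 0, "rx": 0, "ry": 0, "rz": 0, "grip": -1},
    {"tx": 0, "ty": 0, "tz": 0, "rx": 0, "ry": 0, "rz": 0, "grip": -1},
  ],
  force=60,
)

```text
clock: 24.65
ee_pos: [507.4, 11.6, 211.8]
tool_rot: [3.135, 0.0, 1.536]
force: [0.8, 0.8, 0.5]
opening: 8.7
gripper_force: 108.0
```

>>> arm_command(
  increments=[
    {"tx": 0, "ty": 0, "tz": 0, "rx": 0, "ry": 0, "rz": 0, "grip": -1},
    {"tx": 0, "ty": 0, "tz": 0, "rx": 0, "ry": 0, "rz": 0, "grip": -1},
    {"tx": 0, "ty": 0, "tz": 0, "rx": 0, "ry": 0, "rz": 0, "grip": -1},
    {"tx": 0, "ty": 0, "tz": 0, "rx": 0, "ry": 0, "rz": 0, "grip": -1},
  ],
  force=20,
)

```text
clock: 25.15
ee_pos: [507.4, 11.6, 211.8]
tool_rot: [3.135, 0.0, 1.536]
force: [0.5, 0.4, -0.0]
opening: 8.3
gripper_force: 108.0
```

```bash
python3 avg.py; python3 avg.py
```

```text
25.95 [507.4  11.6 211.8] F [-0.11  0.16  0.23] sd [0.62 0.45 0.47] M [ 0.072 -0.175  0.001] [0.022 0.034 0.029]
26.75 [507.5  11.6 211.8] F [-0.04  0.19  0.25] sd [0.41 0.5  0.48] M [ 0.069 -0.156 -0.013] [0.02  0.031 0.033]
```

>>> arm_command(
  increments=[
    {"tx": 0, "ty": 0, "tz": -0.001, "rx": -0.1, "ry": 0, "rz": 0, "grip": -1},
    {"tx": 0, "ty": 0, "tz": -0.001, "rx": -0.1, "ry": 0, "rz": 0, "grip": -1},
    {"tx": 0, "ty": 0, "tz": -0.001, "rx": 0, "ry": 0, "rz": 0, "grip": -1},
    {"tx": 0, "ty": 0, "tz": 0, "rx": 0, "ry": 0, "rz": 0, "grip": -1},
  ],
)

```text
clock: 27.25
ee_pos: [507.4, 11.6, 214.9]
tool_rot: [3.131, -0.0, 1.536]
force: [-1.2, 0.5, 0.0]
opening: 8.9
gripper_force: 108.0
```

```bash
python3 avg.py; python3 avg.py
```

```text
Traceback (most recent call last):
  File "avg.py", line 4, in <module>
    c=manip.capture("side"); o=manip.observe(); F.append(o["force"]);M.append(o["ft_torque"])
ValueError: 200 camera calls are used up
Traceback (most recent call last):
  File "avg.py", line 4, in <module>
    c=manip.capture("side"); o=manip.observe(); F.append(o["force"]);M.append(o["ft_torque"])
ValueError: 200 camera calls are used up
```

I've used up the camera calls, so I'll judge from the force readings alone.

>>> arm_command(
  increments=[
    {"tx": 0, "ty": 0, "tz": 0, "rx": 0, "ry": 0, "rz": 0, "grip": -1},
  ],
)

```text
clock: 28.12
ee_pos: [507.4, 11.6, 214.8]
tool_rot: [3.131, 0.0, 1.536]
force: [-1.6, 0.8, 0.3]
opening: 8.5
gripper_force: 108.0
```

>>> arm_command(
  increments=[
    {"tx": 0, "ty": 0, "tz": 0, "rx": 0, "ry": 0, "rz": 0, "grip": -1},
  ],
)

```text
clock: 28.25
ee_pos: [507.4, 11.6, 214.8]
tool_rot: [3.131, 0.0, 1.536]
force: [-2.6, 1.1, -0.4]
opening: 8.6
gripper_force: 108.0
```

>>> arm_command(
  increments=[
    {"tx": 0, "ty": 0, "tz": 0, "rx": 0, "ry": 0, "rz": 0, "grip": -1},
  ],
)

```text
clock: 28.38
ee_pos: [507.4, 11.5, 214.8]
tool_rot: [3.131, 0.0, 1.536]
force: [-1.5, 0.1, 0.8]
opening: 8.3
gripper_force: 108.0
```

>>> arm_command(
  increments=[
    {"tx": 0, "ty": 0, "tz": 0, "rx": 0, "ry": 0, "rz": 0, "grip": -1},
  ],
)

```text
clock: 28.5
ee_pos: [507.4, 11.6, 214.8]
tool_rot: [3.131, 0.0, 1.536]
force: [-1.3, -0.6, 0.2]
opening: 8.5
gripper_force: 108.0
```

>>> arm_command(
  increments=[
    {"tx": 0, "ty": 0, "tz": 0, "rx": 0, "ry": 0, "rz": 0, "grip": -1},
  ],
)

```text
clock: 28.62
ee_pos: [507.4, 11.6, 214.8]
tool_rot: [3.131, 0.0, 1.536]
force: [-2.1, -0.7, 0.0]
opening: 8.4
gripper_force: 108.0
```

>>> arm_command(
  increments=[
    {"tx": 0, "ty": 0, "tz": 0, "rx": 0, "ry": 0, "rz": 0, "grip": -1},
  ],
)

```text
clock: 28.75
ee_pos: [507.4, 11.6, 214.8]
tool_rot: [3.131, 0.0, 1.536]
force: [-1.9, 0.6, -0.1]
opening: 8.5
gripper_force: 108.0
```

```bash
python3 -c "
from h import *
o=manip.observe();print(o['clock'],o['force'],o['ft_torque'])"
```

```text
28.75 [-1.90684821  0.61652365 -0.12445804] [ 0.08319876  0.20675039 -0.01562168]
```

>>> arm_command(
  increments=[
    {"tx": 0, "ty": 0, "tz": 0, "rx": 0.1, "ry": 0, "rz": 0, "grip": -1},
    {"tx": 0, "ty": 0, "tz": 0, "rx": 0, "ry": 0, "rz": 0, "grip": -1},
    {"tx": 0, "ty": 0, "tz": 0, "rx": 0, "ry": 0, "rz": 0, "grip": -1},
    {"tx": 0, "ty": 0, "tz": 0, "rx": 0, "ry": 0, "rz": 0, "grip": -1},
  ],
)

```text
clock: 29.25
ee_pos: [507.4, 11.6, 214.8]
tool_rot: [3.133, 0.0, 1.536]
force: [-1.6, -0.1, -0.6]
opening: 8.3
gripper_force: 108.0
```

```bash
python3 -c "
from h import *
o=manip.observe();print(o['clock'],o['force'],o['ft_torque'])"
```

```text
29.25 [-1.57379591 -0.0973874  -0.58159815] [0.01776494 0.10188997 0.04647357]
```

>>> arm_command(
  increments=[
    {"tx": 0, "ty": 0, "tz": 0, "rx": 0, "ry": 0, "rz": 0, "grip": -0.82},
    {"tx": 0, "ty": 0, "tz": 0, "rx": 0, "ry": 0, "rz": 0, "grip": -0.8},
    {"tx": 0, "ty": 0, "tz": 0, "rx": 0, "ry": 0, "rz": 0, "grip": -0.79},
    {"tx": 0, "ty": 0, "tz": 0, "rx": 0, "ry": 0, "rz": 0, "grip": -0.78},
  ],
)

```text
clock: 29.75
ee_pos: [507.5, 11.6, 214.8]
tool_rot: [3.133, -0.0, 1.536]
force: [-0.9, 0.1, -0.1]
opening: 9.4
gripper_force: 36.1
```

>>> arm_command(
  increments=[
    {"tx": 0, "ty": 0, "tz": 0, "rx": 0, "ry": 0, "rz": 0, "grip": -0.775},
    {"tx": 0, "ty": 0, "tz": 0, "rx": 0, "ry": 0, "rz": 0, "grip": -0.77},
    {"tx": 0, "ty": 0, "tz": 0, "rx": 0, "ry": 0, "rz": 0, "grip": -0.765},
    {"tx": 0, "ty": 0, "tz": 0, "rx": 0, "ry": 0, "rz": 0, "grip": -0.765},
  ],
)

```text
clock: 30.25
ee_pos: [507.4, 11.6, 214.8]
tool_rot: [3.133, 0.0, 1.536]
force: [-0.8, 0.3, -0.7]
opening: 9.8
gripper_force: 3.1
```

>>> arm_command(
  increments=[
    {"tx": 0, "ty": 0, "tz": 0, "rx": 0, "ry": 0, "rz": 0, "grip": -0.76},
    {"tx": 0, "ty": 0, "tz": 0, "rx": 0, "ry": 0, "rz": 0, "grip": -0.75},
    {"tx": 0, "ty": 0, "tz": 0, "rx": 0, "ry": 0, "rz": 0, "grip": -0.74},
    {"tx": 0, "ty": 0, "tz": 0, "rx": 0, "ry": 0, "rz": 0, "grip": -0.73},
  ],
)

```text
clock: 30.75
ee_pos: [507.5, 11.6, 214.8]
tool_rot: [3.133, 0.0, 1.536]
force: [0.3, 0.4, -0.2]
opening: 11.5
gripper_force: 0.1
```

>>> arm_command(
  increments=[
    {"tx": 0, "ty": 0, "tz": 0, "rx": 0, "ry": 0, "rz": 0, "grip": -0.7},
    {"tx": 0, "ty": 0, "tz": 0, "rx": 0, "ry": 0, "rz": 0, "grip": -0.65},
    {"tx": 0, "ty": 0, "tz": 0, "rx": 0, "ry": 0, "rz": 0, "grip": -0.6},
    {"tx": 0, "ty": 0, "tz": 0, "rx": 0, "ry": 0, "rz": 0, "grip": -0.5},
    {"tx": 0, "ty": 0, "tz": 0, "rx": 0, "ry": 0, "rz": 0, "grip": -0.4},
    {"tx": 0, "ty": 0, "tz": 0, "rx": 0, "ry": 0, "rz": 0, "grip": -0.4},
  ],
)

```text
clock: 31.5
ee_pos: [507.4, 11.6, 214.8]
tool_rot: [3.133, 0.0, 1.536]
force: [0.0, -0.2, 0.0]
opening: 25.4
gripper_force: 0.0
```

The tab is released and the forces are near zero. I'll retreat straight up, slowly at first.

>>> arm_command(
  increments=[
    {"tx": 0, "ty": 0, "tz": -0.003, "rx": 0, "ry": 0, "rz": 0, "grip": -0.4},
    {"tx": 0, "ty": 0, "tz": -0.006, "rx": 0, "ry": 0, "rz": 0, "grip": -0.4},
    {"tx": 0, "ty": 0, "tz": -0.01, "rx": 0, "ry": 0, "rz": 0, "grip": -0.4},
    {"tx": 0, "ty": 0, "tz": -0.012, "rx": 0, "ry": 0, "rz": 0, "grip": -0.4},
    {"tx": 0, "ty": 0, "tz": -0.015, "rx": 0, "ry": 0, "rz": 0, "grip": -0.4},
    {"tx": 0, "ty": 0, "tz": -0.02, "rx": 0, "ry": 0, "rz": 0, "grip": -0.4},
    {"tx": 0, "ty": 0, "tz": -0.025, "rx": 0, "ry": 0, "rz": 0, "grip": -0.4},
    {"tx": 0, "ty": 0, "tz": -0.025, "rx": 0, "ry": 0, "rz": 0, "grip": -0.4},
  ],
)

```text
clock: 32.5
ee_pos: [506.3, 11.5, 332.5]
tool_rot: [3.132, -0.0, 1.536]
force: [-0.1, 0.5, -0.4]
opening: 25.8
gripper_force: 0.0
```

>>> arm_command(
  increments=[
    {"tx": 0, "ty": 0, "tz": 0, "rx": 0, "ry": 0, "rz": 0, "grip": -0.4},
    {"tx": 0, "ty": 0, "tz": 0, "rx": 0, "ry": 0, "rz": 0, "grip": -0.4},
    {"tx": 0, "ty": 0, "tz": 0, "rx": 0, "ry": 0, "rz": 0, "grip": -0.4},
    {"tx": 0, "ty": 0, "tz": 0, "rx": 0, "ry": 0, "rz": 0, "grip": -0.4},
    {"tx": 0, "ty": 0, "tz": 0, "rx": 0, "ry": 0, "rz": 0, "grip": -0.4},
    {"tx": 0, "ty": 0, "tz": 0, "rx": 0, "ry": 0, "rz": 0, "grip": -0.4},
    {"tx": 0, "ty": 0, "tz": 0, "rx": 0, "ry": 0, "rz": 0, "grip": -0.4},
    {"tx": 0, "ty": 0, "tz": 0, "rx": 0, "ry": 0, "rz": 0, "grip": -0.4},
  ],
)

```text
clock: 33.5
ee_pos: [506.4, 11.6, 330.8]
tool_rot: [3.133, 0.0, 1.536]
force: [1.0, 0.6, 0.9]
opening: 25.7
gripper_force: 0.0
```

```bash
python3 -c "
from h import *
o=manip.observe();print(o['clock'],o['ee_pos'],o['force'],o['ft_torque'])
print(manip.sign_off())"
```

```text
33.5 [506.40659826  11.61618157 330.79284825] [1.02790764 0.6350293  0.92841109] [0.04961934 0.05704782 0.00364582]
the job is handed in; nothing more can be done
None
```

By the force readings, the tray hangs on the balance bar and was let go only once the bar carried its full weight; I handed it in at 33.5 s, but with all 200 camera calls spent on force averaging I couldn't check the final hang or the cells by picture.

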